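# Crack a walnut in the bench nutcracker

## Task

Stand the walnut upright in the cup of the nutcracker, let go of it, then close the upper handle with the red knob on it and bear down gently until the shell gives; stop there, so that the kernel is not crushed. Then raise the handle fully again (about upright), leave the cracked nut standing in the cup, and do not disturb the other things.

Things in the scene. Friction and masses are not known exactly. Their poses are not given: they have to be found in the camera images.
- walnut: The lone walnut, brown and ribbed, standing upright on the worktop. Bottom half-shell 38 mm in diameter from 12 to 27 mm above its foot (a flat foot 22 mm wide), above it a domed top half-shell 34 mm wide; 46 mm tall in all, about 50 g. Origin at the centre of its foot, z up. Grip it across the bottom half-shell; keep it upright, and do not press its top by hand.
- shell_top (a joint): How far the top half-shell has sunk into the bottom one, in m: 0 whole, about 0.0065 cracked. Squeezed by the jaw it resists: the force rises to about 25 N at 1.5 to 2.5 mm, then falls away and is gone at 4.5 mm, where the shell gives with a snap and stays sunk. Let go before that and it springs back out, whole.
- shell_tip (a point): Topmost point of the walnut, on the top half-shell; it sinks with it. After the snap there are about 2 mm of free travel at the jaw (5 mm at the knob), then the jaw bears hard on the kernel. More than 60 N between jaw and nut (about 24 N at the knob) crushes the kernel.
- cracker: Bench nutcracker, fixed to the worktop: light wooden board 220 x 100 x 18 mm, on it a steel lower handle, a round steel cup and a hinge between two cheeks (33 mm over all, up to 94 mm high). Origin at the centre of the board's underside; its x runs along the board from the handle end to the hinge, y along the hinge axis, z up.
- cup (a point): Centre of the cup's floor, where the walnut's foot goes; 24 mm above the worktop, at x = 25 mm in the cracker's frame. The cup is about 47 mm wide inside, its rim 8 mm above its floor.
- hinge (a point): Middle of the upper handle's hinge axis, 80 mm above the worktop, at x = 75 mm in the cracker's frame.
- handle (a joint): Angle of the upper handle in rad: 0 level (closed), growing as it is raised; 1.57 upright, 2.25 its stop (it starts leaning back). Hinge friction (0.2 N m) holds it at any angle. Its round jaw pad, 50 mm from the hinge, sits on a screw that stands out differently each time (12 to 17 mm below the bar's axis): it meets a whole nut somewhere between -0.04 and 0.15 rad.
- knob (a point): Centre of the red barrel knob at the end of the upper handle: 22 mm in diameter, 26 mm long, lying along the hinge axis, 130 mm from the hinge; the bar behind it is 12 mm wide. Its flat ends can be pinched from above, fingers closing along the hinge axis, and the handle turns between them. The force down at the knob is 0.4 of that at the jaw, with about 1 N for the hinge: some 9 N at the peak.
- amber_glass_a: Bystander: amber drinking glass, 79 mm wide, 97 mm tall. Origin at the centre of its underside.
- jam_jar: Bystander: glass jar of red jam with pale lid, 69 wide, 99 mm tall. Origin at the centre of its underside.
- mustard_jar: Bystander: jar of yellow mustard with red lid, 60 wide, 80 mm tall. Origin at the centre of its underside.
- spice_pot: Bystander: spice jar with green label and white cap, 41 wide, 99 mm tall. Origin at the centre of its underside.
- salt_shaker: Bystander: clear salt shaker with grey top, 44 wide, 90 mm tall. Origin at the centre of its underside.
- dark_jar: Bystander: glass jar with pale green contents and white lid, 62 wide, 85 mm tall. Origin at the centre of its underside.
- wooden_spoon: Bystander: wooden spoon lying flat, 297 x 50 x 16 mm. Origin at the centre of its underside.
There are look-alikes about, which are no part of the job. What is meant by the walnut is not blue, pink or yellow, and is the smaller of those in its own colour.

How it is judged:
By the outcome, as a careful person would: the job done as asked, in the order asked, and still so for the second after the job is handed in, with the robot touching nothing.
It also fails if it takes over 72 s, if anything falls off the work surface, if the arm or the gripper's body presses on something with over 40 N, if the wrist force passes 120 N, or if a joint passes its speed limit or range.

## Robot

A 6-joint arm with a two-finger parallel gripper is mounted at the origin on a cart in front of the work surface, level with it; the furniture and walls round the work are solid. World frame = base frame: x ahead of the robot, y to its left, z up, the work surface at z = 0. Lengths are in mm, angles in degrees, forces in N, time in s.
With the tool pointing down it reaches from about 275 to 725 mm from the base axis. Payload 15.9 kg.
Tool frame: the origin (TCP) lies midway between the tips of the shut fingers; the grasp point (between the pads) lies grip_depth behind it (grip_depth is the distance from the TCP to the grasp point, in mm); z points along the fingers, y is the line along which they close (so a half turn about z gives the same grasp; the last joint's range is limited). The gripper opens to 85 mm and grips with 20 to 120 N. Pads are 22 mm wide; open, the fingers measure 114 mm over their backs; the gripper's body (76 mm by 85 mm) begins 54 mm behind the grasp point. The pads swing forward as they close: fully open they stand 13 mm farther back than shut.
Start: joints at [74.255, 12.198, -1.971, 75.831, 0, 90], TCP at [135.671, 481.226, 231.306] pointing down, gripper open.
Joint ranges: [-170.91, 170.91], [-42.67, 98.43], [-65.05, 77.54], [-120.47, 116.71], [-90, 82.35], [-180, 180]. Speed limits (degrees/s): [108.29, 108.29, 136.94, 147.25, 180, 180].

## Interface

Orientations are given as [roll, pitch, yaw] about the fixed x, y, z axes, in that order (R = Rz(yaw) Ry(pitch) Rx(roll)).
In Python, from station import state, capture, camera_params, hand_in, grip_depth gives the robot as it stands.
- The arm moves only by the tool carry_out, never from a script. Its argument "rows" is a list of rows, each an object with "offset": the shift along the world's x, y, z in units of 150 mm (1.0 is 150 mm), a list of three; "roll": the turn about the world's z in units of 30 degrees (1.0 is 30 degrees); "jaw": the closure, from -1 (fully open) to 1 (shut). In form: [{"offset": [dx, dy, dz], "roll": roll, "jaw": jaw}, ...]. A call has 1 to 10 rows; each row shifts and turns the commanded pose from where the row before left it; what a row does not reach is not made up. A row lasts 1/8 s, in which the tool goes at most 62.5 mm and 10.7 degrees, less where a joint would pass 70% of its speed; a pose out of reach is approached as far as the arm can. A call with a number of a shift or a turn outside -1 to 1 is refused whole. A call with a gripper value outside its range is refused whole. The fingers move at their own pace and stop on an object; "squeeze" is the grip in N (left out, the last holds). Time passes only in rows, so rows that do not move let the fingers close. It gives the time, the measured TCP pose, the force, the opening and the grip force at its end, in the units of the state.
- state(): the state, without advancing time (a new reading comes with each control period).
- capture(name): name is "scene" or "top" or "wrist"; returns the picture (420x560x3 uint8, blue, green, red); there is no depth.
- camera_params(name): a dict with "fx", "fy", "cx", "cy" (pixels), "R" (3x3) and "t" (3): a world point X has camera coordinates R X + t. Camera axes: x right, y down, z forward; pixel columns grow to the right and rows downward; lengths in mm; the calibration is good to about 2 mm. The wrist camera is an equidistant fisheye: a pixel r from the principal point sees the ray r / f radians off the axis. A picture is of the moment at which its call begins: read the wrist's pose just before it. camera_params takes no time and is no camera call; for the wrist camera it gives the pose at the moment of the call.
- hand_in(): hands the job in; it is judged then, once.
The state is a dict: "time": time; "q": joint angles; "qvel": joint speeds; "joint_efforts": joint torques, N m; "tool_pos": TCP position; "orientation": TCP orientation; "ft_force": force on the tool from outside, world axes, zero at the start; "ft_torque": the same for the moment, N m; "finger_gap": finger opening in mm; "gripper_force": force on a finger pad.
Only numpy, scipy, OpenCV 4.12 (cv2) and the standard library are available. Lean on these libraries where they do the work, as an engineer would, in place of code of your own. Each camera call takes 0.05 s, during which the arm holds its last target. There are 200 camera calls.

## Working session

There is one attempt and no reset: what is moved stays moved. The work goes in short steps, Python scripts to look and compute and a tool call to move; the robot and the scene stay as the last step left them, time stands still between calls to the robot, and variables do not carry over. Pictures are saved under pics/ and viewed, at most 10 in all, crops included, and the job is handed in when it is done.

Besides the shell and the picture viewer there is one more tool, called as name(argument=value, ...), one argument or row to a line, values as JSON. carry_out: Moves the arm, as the interface text tells. Its arguments: {"type":"object","properties":{"rows":{"type":"array"},"squeeze":{"type":"number"}},"required":["rows"]}

```bash
mkdir -p pics; ls; python3 - <<'E'
from station import *
import cv2,numpy as np
print(state(),grip_depth)
a=capture("scene");b=capture("top");w=capture("wrist")
for n,i in zip("stw",(a,b,w)): cv2.imwrite(f"pics/{n}0.png",i)
cv2.imwrite("pics/both.png",cv2.resize(np.vstack([a,b]),(800,1200))[:, :])
for n in("scene","top","wrist"):print(n,camera_params(n))
E
```

```text
pics
{'time': 0.0, 'q': array([ 7.42535827e+01,  1.22236855e+01, -2.01003594e+00,  7.58315587e+01,
       -2.28009186e-03,  9.00019321e+01]), 'qvel': array([-0.00391643,  0.05675638,  0.03022395, -0.1488821 ,  0.00237819,
       -0.03920902]), 'joint_efforts': array([-4.76691232e-03, -6.86169863e+01,  4.87108827e+01,  1.77058135e-02,
       -4.32775450e-04, -2.07886018e-05]), 'tool_pos': array([135.60530142, 480.88895904, 230.8134781 ]), 'orientation': array([-1.79934720e+02,  2.28229172e-03,  1.64251653e+02]), 'ft_force': array([ 0.02153672, -0.10221109, -0.68513945]), 'ft_torque': array([-0.01208932,  0.0267337 , -0.00705657]), 'gripper_force': 0.0, 'finger_gap': 85.34005381636175} 18.700000000000003
scene {'fx': 539.2978498836826, 'fy': 539.2978498836826, 'cx': 272.19226330618267, 'cy': 211.67822666177315, 'R': array([[ 0.89019265, -0.45538661, -0.01341978],
       [-0.32394994, -0.61199852, -0.72146673],
       [ 0.3203334 ,  0.64659172, -0.69231905]]), 't': array([-553.83203334,  235.12774536, 1202.87051374])}
top {'fx': 450.6177124077584, 'fy': 450.6177124077584, 'cx': 275.443940652101, 'cy': 212.49326158523726, 'R': array([[ 0.01868147, -0.99959775,  0.02133882],
       [-0.99412602, -0.02084635, -0.1062021 ],
       [ 0.10660421, -0.01922946, -0.99411557]]), 't': array([ -61.85744462,  596.62539177, 1050.30242112])}
wrist {'fx': 325.19226210127806, 'fy': 325.19226210127806, 'cx': 279.7716900189281, 'cy': 203.07095707173931, 'R': array([[ 0.27177799,  0.96235841, -0.0017344 ],
       [ 0.92262627, -0.26004394,  0.28484718],
       [ 0.27367406, -0.07901539, -0.95857137]]), 't': array([-498.0022617 ,  -36.63140234,  379.76380555])}
```

View pics/s0.png

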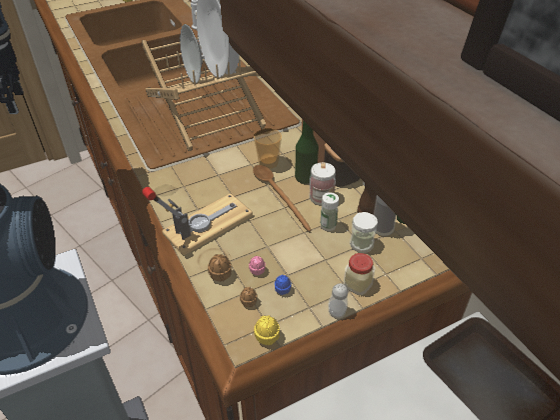

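View pics/t0.png

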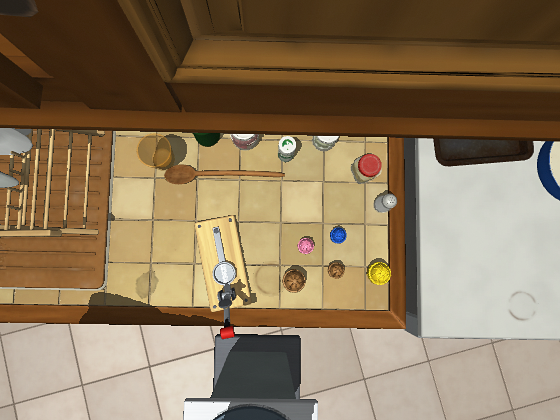

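The top view shows the cracker board at about (222,262), with the cup at (225,272) and the red knob at (227,332), leaning back towards the robot. The scene view puts the knob at (149,193) and the cup at (201,222).

Brown candidates: the large one at top (294,279) / scene (219,266), and the small one at top (336,269) / scene (249,297). The pink, blue and yellow nuts are ruled out by colour. The small brown one fits as the smaller in its colour. I'll confirm with an enlarged crop and measure.

```bash
cat > h.py <<'E'
import numpy as np,cv2
from station import *
def ray(P,u,v):
    d=np.array([(u-P["cx"])/P["fx"],(v-P["cy"])/P["fy"],1.]);R=P["R"]
    d=R.T@d; return -R.T@P["t"],d/np.linalg.norm(d)
def wray(P,u,v):
    x,y=u-P["cx"],v-P["cy"];r=np.hypot(x,y)+1e-9;a=r/P["fx"]
    d=P["R"].T@np.array([x/r*np.sin(a),y/r*np.sin(a),np.cos(a)]);return -P["R"].T@P["t"],d
def plane(r,z): o,d=r;return o+d*(z-o[2])/d[2]
def tri(*rs):
    A=sum(np.eye(3)-np.outer(d,d) for o,d in rs);b=sum((np.eye(3)-np.outer(d,d))@o for o,d in rs)
    p=np.linalg.solve(A,b);return p,[round(float(np.linalg.norm(np.cross(p-o,d))),1) for o,d in rs]
def blobs(m,box,mn=15):
    x0,y0,x1,y1=box;k=np.zeros(m.shape,np.uint8);k[y0:y1,x0:x1]=m[y0:y1,x0:x1]
    n,l,s,c=cv2.connectedComponentsWithStats(k.astype(np.uint8));return sorted([(int(s[i,4]),tuple(int(q) for q in s[i,:4]),c[i].round(1)) for i in range(1,n) if s[i,4]>=mn],key=lambda t:-t[0])
E
python3 - <<'E'
from h import *
np.set_printoptions(precision=1,suppress=True)
S,T=camera_params("scene"),camera_params("top")
s,t=cv2.imread("pics/s0.png"),cv2.imread("pics/t0.png")
hs,ht=cv2.cvtColor(s,40),cv2.cvtColor(t,40)
red=lambda h:((h[...,0]<6)|(h[...,0]>174))&(h[...,1]>180)&(h[...,2]>90)
brn=lambda h:(h[...,0]<17)&(h[...,1]>100)&(h[...,2]<165)
ks=blobs(red(hs),(130,170,175,215));kt=blobs(red(ht),(205,318,245,345));print(ks[:2],kt[:2])
print("knob",tri(ray(S,*ks[0][2]),ray(T,*kt[0][2])))
ns=blobs(brn(hs),(232,282,265,312));nt=blobs(brn(ht),(320,255,352,285));print(ns,nt)
print("nut",tri(ray(S,*ns[0][2]),ray(T,*nt[0][2])))
c1=cv2.resize(s[175:315,140:290],None,fx=4,fy=4,interpolation=2)
c2=cv2.resize(t[210:350,190:350],None,fx=4,fy=4,interpolation=2)
im=np.zeros((600,800,3),np.uint8);a=cv2.resize(s[180:320,140:270],(400,431));b=cv2.resize(t[210:350,190:320],(400,431))
im[:431,:400]=a;im[:431,400:]=b
im[435:595,0:200]=cv2.resize(s[277:317,224:274],(200,160));im[435:595,220:420]=cv2.resize(t[250:290,311:361],(200,160));im[435:595,440:640]=cv2.resize(t[259:299,269:319],(200,160))
cv2.imwrite("pics/m1.png",im)
E
```

```text
[(21, (143, 188, 8, 5), array([147.2, 190.1]))] [(137, (220, 326, 14, 13), array([226.6, 332.3]))]
knob (array([338.6,  45.5, 201.8]), [2.4, 2.4])
[(212, (240, 287, 17, 20), array([247.7, 296.6]))] [(168, (328, 262, 16, 17), array([335.8, 269.8]))]
nut (array([ 462. , -197.1,   22.3]), [1.7, 1.7])
```

View pics/m1.png

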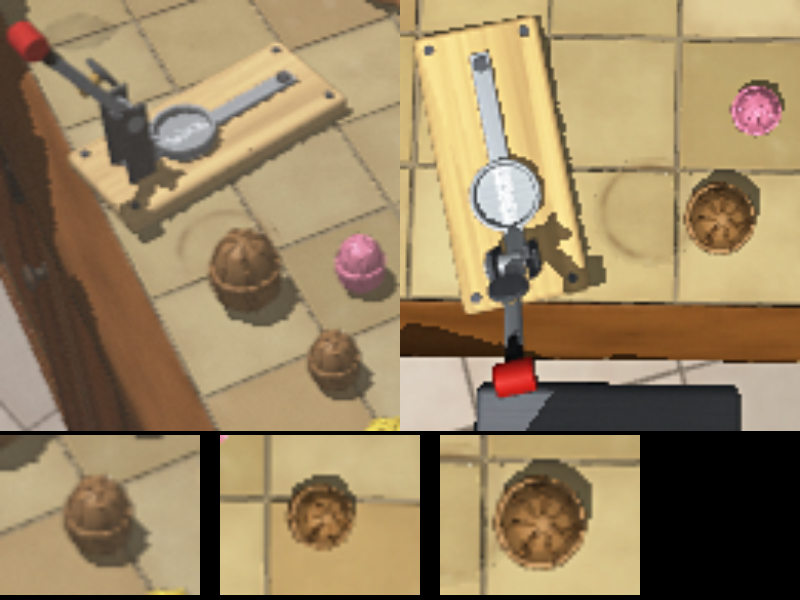

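The crop confirms the small brown nut as the walnut: it is about 16 px (37 mm) wide against about 26 px for the large brown one. The board corners and the cup rim are clear, so next I compute the cracker frame.

```bash
python3 - <<'E'
from h import *
np.set_printoptions(precision=1,suppress=True)
S,T=camera_params("scene"),camera_params("top")
s,t=cv2.imread("pics/s0.png"),cv2.imread("pics/t0.png")
c=[plane(ray(T,u,v),18) for u,v in [(195.2,223.6),(235.5,214.9),(251.7,302),(211.1,311.4)]]
print(np.array(c))
ctr=sum(c)/4;ax=(c[2]+c[3]-c[0]-c[1]);ax/=np.linalg.norm(ax);print("board",ctr,"axis deg",np.degrees(np.arctan2(ax[1],ax[0])))
print("cup from board",ctr+25*ax,"hinge",ctr+75*ax)
# steel cup: grey mask, top rim ellipse
for n,P,i,box in(("s",S,s,(185,205,218,240)),("t",T,t,(210,257,240,288))):
    h=cv2.cvtColor(i,40);print(n,blobs((h[...,1]<70)&(h[...,2]>60),box)[:2])
print("cup tri",tri(ray(S,200.1,222.9),ray(T,224.5,272.7)),"top@32",plane(ray(T,224.5,272.7),32))
# knob with looser mask
red=lambda h:((h[...,0]<8)|(h[...,0]>172))&(h[...,1]>150)&(h[...,2]>60)
a=blobs(red(cv2.cvtColor(s,40)),(138,180,162,205));b=blobs(red(cv2.cvtColor(t,40)),(212,322,242,345))
print(a[:1],b[:1],tri(ray(S,*a[0][2]),ray(T,*b[0][2])))
E
```

```text
[[568.2 143.3  18. ]
 [591.4  46.6  18. ]
 [383.7   2.2  18. ]
 [360.2  97.9  18. ]]
board [475.9  72.5  18. ] axis deg -167.81124798771387
cup from board [451.4  67.3  18. ] hinge [402.6  56.7  18. ]
s [(495, (185, 211, 33, 27), array([198.2, 222.5]))]
t [(483, (212, 257, 24, 31), array([223.6, 272.4]))]
cup tri (array([451.6,  68.5,  25.5]), [0.4, 0.4]) top@32 [452.1  67.7  32. ]
[(115, (142, 187, 14, 13), array([148.2, 192.9]))] [(142, (220, 326, 14, 13), array([226.6, 332.2]))] (array([338.4,  45.9, 193.2]), [1.4, 1.4])
```

carry_out(
  rows=[
    {"offset": [0.08, -0.18, 0.25], "roll": -0.33, "jaw": -1},
    {"offset": [0.14, -0.28, 0.25], "roll": -0.33, "jaw": -1},
    {"offset": [0.14, -0.28, 0.25], "roll": -0.33, "jaw": -1},
    {"offset": [0.14, -0.28, 0], "roll": -0.33, "jaw": -1},
    {"offset": [0.14, -0.28, 0], "roll": -0.33, "jaw": -1},
    {"offset": [0.14, -0.28, 0], "roll": -0.33, "jaw": -1},
    {"offset": [0.14, -0.28, 0], "roll": -0.33, "jaw": -1},
    {"offset": [0.14, -0.28, 0], "roll": -0.33, "jaw": -1},
    {"offset": [0.14, -0.28, 0], "roll": -0.33, "jaw": -1},
    {"offset": [0.14, -0.28, 0], "roll": -0.33, "jaw": -1},
  ],
)

```text
time: 1.4
tool_pos: [337.0, 74.7, 343.8]
orientation: [180.0, -0.0, 64.9]
ft_force: [1.1, 0.3, 0.5]
finger_gap: 85.4
gripper_force: 0.0
```

carry_out(
  rows=[
    {"offset": [0.12, -0.26, 0], "roll": -0.29, "jaw": -1},
    {"offset": [0.12, -0.26, 0], "roll": -0.29, "jaw": -1},
    {"offset": [0.12, -0.26, -0.1], "roll": -0.29, "jaw": -1},
    {"offset": [0.12, -0.26, -0.2], "roll": -0.29, "jaw": -1},
    {"offset": [0.12, -0.26, -0.25], "roll": -0.29, "jaw": -1},
    {"offset": [0.12, -0.26, -0.25], "roll": -0.29, "jaw": -1},
    {"offset": [0.1, -0.25, -0.25], "roll": -0.02, "jaw": -1},
    {"offset": [0, 0, -0.24], "roll": 0, "jaw": -1},
    {"offset": [0, 0, 0], "roll": 0, "jaw": -1},
  ],
)

```text
time: 2.52
tool_pos: [457.9, -194.8, 148.2]
orientation: [-179.8, 0.2, 12.4]
ft_force: [-0.8, 0.3, 0.2]
finger_gap: 85.8
gripper_force: 0.0
```

```bash
python3 - <<'E'
from h import *
np.set_printoptions(precision=1,suppress=True)
st=state();print(st["tool_pos"],st["orientation"],st["time"])
P=camera_params("wrist");w=capture("wrist");cv2.imwrite("pics/w1.png",w);s=capture("scene")
h=cv2.cvtColor(w,40)
B=blobs((h[...,0]<17)&(h[...,1]>100)&(h[...,2]<165),(0,0,560,420),200)
for b in B[:5]:print(b,plane(wray(P,*b[2]),22))
np.save("w1.npy",P,allow_pickle=True)
E
```

```text
[ 457.9 -194.8  148.2] [-179.8    0.2   12.4] 2.525
(8931, (4, 222, 379, 100), array([198.2, 270.7])) [ 366.3 -135.6   22. ]
(6237, (397, 57, 91, 227), array([446.7, 160.3])) [ 522.  -337.4   22. ]
(1859, (132, 163, 64, 65), array([167.4, 192.5])) [437.4 -97.5  22. ]
(1356, (261, 166, 46, 46), array([284. , 188.4])) [ 462.8 -198.1   22. ]
(444, (461, 0, 35, 18), array([478.7,   7.1])) [ 675.7 -337.5   22. ]
```

View pics/w1.png

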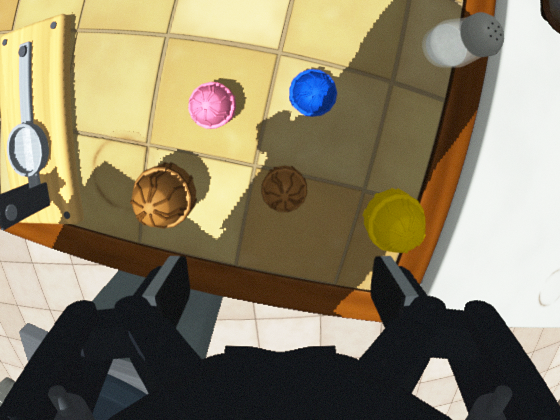

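The wrist view shows the small walnut at (284,188), in shadow, which casts to (462.8, -198). That agrees with the two-view result, so I descend and grip.

carry_out(
  rows=[
    {"offset": [0.03, -0.018, -0.3], "roll": 0, "jaw": -0.8},
    {"offset": [0, 0, -0.3], "roll": 0, "jaw": -0.6},
    {"offset": [0, 0, -0.2], "roll": 0, "jaw": -0.4},
    {"offset": [0, 0, -0.1], "roll": 0, "jaw": -0.4},
    {"offset": [0, 0, -0.03], "roll": 0, "jaw": -0.4},
    {"offset": [0, 0, 0], "roll": 0, "jaw": -0.3},
    {"offset": [0, 0, 0], "roll": 0, "jaw": -0.3},
  ],
  squeeze=30,
)

```text
time: 3.5
tool_pos: [464.9, -198.3, 11.9]
orientation: [179.9, -0.1, 12.5]
ft_force: [0.2, 0.5, -0.4]
finger_gap: 55.4
gripper_force: 0.0
```

```bash
python3 - <<'E'
from h import *
np.set_printoptions(precision=1,suppress=True)
print(state()["tool_pos"],state()["finger_gap"])
w=capture("wrist");cv2.imwrite("pics/w2.png",w)
E
```

```text
[ 464.9 -198.3   11.9] 55.442744992132916
```

View pics/w2.png

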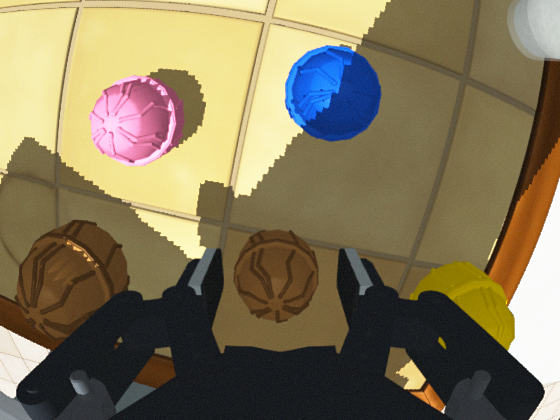

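The nut at (277,275) is centred between the pads at (205,270) and (355,270). I lower 3 mm more and close.

carry_out(
  rows=[
    {"offset": [-0.01, 0, -0.02], "roll": 0, "jaw": -0.3},
    {"offset": [0, 0, 0], "roll": 0, "jaw": 0.3},
    {"offset": [0, 0, 0], "roll": 0, "jaw": 0.3},
    {"offset": [0, 0, 0], "roll": 0, "jaw": 0.3},
    {"offset": [0, 0, 0], "roll": 0, "jaw": 0.3},
    {"offset": [0, 0, 0], "roll": 0, "jaw": 0.3},
  ],
  squeeze=30,
)

```text
time: 4.3
tool_pos: [462.5, -197.9, 7.9]
orientation: [-180.0, 0.0, 12.5]
ft_force: [-2.4, 2.1, 5.1]
finger_gap: 36.6
gripper_force: 29.9
```

carry_out(
  rows=[
    {"offset": [0, 0, 0.1], "roll": 0, "jaw": 0.3},
    {"offset": [0, 0, 0.25], "roll": 0, "jaw": 0.3},
    {"offset": [0, 0, 0.3], "roll": 0, "jaw": 0.3},
    {"offset": [-0.01, 0.25, 0.3], "roll": 0, "jaw": 0.3},
    {"offset": [-0.02, 0.35, 0], "roll": 0, "jaw": 0.3},
    {"offset": [-0.02, 0.35, 0], "roll": 0, "jaw": 0.3},
    {"offset": [-0.02, 0.35, 0], "roll": 0, "jaw": 0.3},
    {"offset": [0, 0.3, 0], "roll": 0, "jaw": 0.3},
    {"offset": [0, 0.17, -0.1], "roll": 0, "jaw": 0.3},
    {"offset": [0, 0, 0], "roll": 0, "jaw": 0.3},
  ],
)

```text
time: 5.55
tool_pos: [451.7, 68.9, 135.4]
orientation: [-180.0, 0.0, 12.6]
ft_force: [-0.1, -0.6, 0.2]
finger_gap: 36.9
gripper_force: 30.4
```

```bash
python3 - <<'E'
from h import *
np.set_printoptions(precision=1,suppress=True)
print(state()["tool_pos"],state()["orientation"])
P=camera_params("wrist");w=capture("wrist");s=capture("scene");cv2.imwrite("pics/w3.png",w)
cv2.imwrite("pics/w3m.png",np.hstack([cv2.resize(w[100:330,130:430],(400,307)),cv2.resize(s[130:270,110:293],(400,306))[:307] if 0 else cv2.resize(s[130:270,110:293],(400,307))]))
import pickle;pickle.dump(P,open("w3.pkl","wb"))
E
```

```text
[451.7  68.9 135.4] [-180.     0.    12.6]
```

View pics/w3m.png

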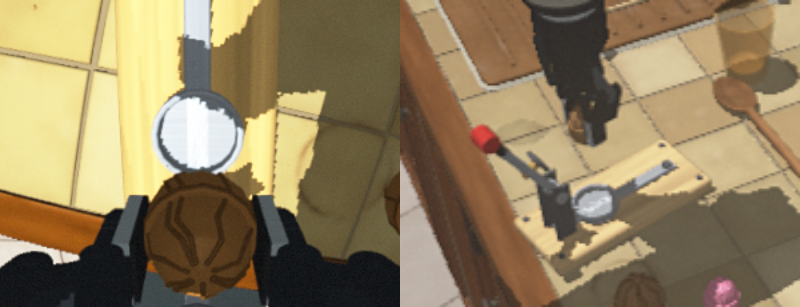

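The nut is held upright. In the wrist view the cup ring is centred at about (278.5,202); I'll cast that as a check.

```bash
python3 - <<'E'
from h import *
import pickle
np.set_printoptions(precision=1,suppress=True)
P=pickle.load(open("w3.pkl","rb"));T=camera_params("top")
for v in(200,202,204):print(plane(wray(P,278.5,v),32))
print(tri(wray(P,278.5,202),ray(T,224.5,272.7)))
E
```

```text
[452.5  69.1  32. ]
[450.9  68.7  32. ]
[449.3  68.4  32. ]
(array([451.8,  68.2,  33.8]), [0.7, 0.7])
```

carry_out(
  rows=[
    {"offset": [0, -0.003, -0.2], "roll": -0.01, "jaw": 0.3},
    {"offset": [0, 0, -0.2], "roll": 0, "jaw": 0.3},
    {"offset": [0, 0, -0.15], "roll": 0, "jaw": 0.3},
    {"offset": [0, 0, -0.08], "roll": 0, "jaw": 0.3},
    {"offset": [0, 0, -0.03], "roll": 0, "jaw": 0.3},
    {"offset": [0, 0, -0.01], "roll": 0, "jaw": 0.3},
    {"offset": [0, 0, 0], "roll": 0, "jaw": 0.3},
  ],
)

```text
time: 6.52
tool_pos: [452.6, 67.1, 35.4]
orientation: [180.0, -0.0, 12.1]
ft_force: [-0.1, -0.5, 0.1]
finger_gap: 36.5
gripper_force: 30.4
```

carry_out(
  rows=[
    {"offset": [-0.004, 0.006, -0.01], "roll": 0, "jaw": 0.3},
    {"offset": [0, 0, -0.01], "roll": 0, "jaw": 0.3},
    {"offset": [0, 0, 0], "roll": 0, "jaw": 0.3},
  ],
)

```text
time: 6.9
tool_pos: [451.7, 68.1, 31.9]
orientation: [-180.0, -0.0, 12.2]
ft_force: [-0.4, 0.6, 2.0]
finger_gap: 36.5
gripper_force: 30.6
```

carry_out(
  rows=[
    {"offset": [0, 0, 0], "roll": 0, "jaw": 0.05},
    {"offset": [0, 0, 0], "roll": 0, "jaw": -0.1},
    {"offset": [0, 0, 0], "roll": 0, "jaw": -0.3},
    {"offset": [0, 0, 0], "roll": 0, "jaw": -0.3},
    {"offset": [0, 0, 0.1], "roll": 0, "jaw": -0.3},
    {"offset": [0, 0, 0.3], "roll": 0, "jaw": -0.3},
    {"offset": [0, 0, 0.4], "roll": 0, "jaw": -0.3},
    {"offset": [0, 0, 0.4], "roll": 0, "jaw": -0.3},
    {"offset": [0, 0, 0.4], "roll": 0, "jaw": -0.3},
    {"offset": [0, 0, 0.0], "roll": 0, "jaw": -0.3},
  ],
)

```text
time: 8.15
tool_pos: [453.4, 68.3, 275.9]
orientation: [180.0, -0.4, 12.2]
ft_force: [0.5, -0.4, -1.1]
finger_gap: 55.4
gripper_force: 0.0
```

```bash
python3 - <<'E'
from h import *
import pickle
np.set_printoptions(precision=1,suppress=True)
print(state()["tool_pos"],state()["orientation"])
P=camera_params("wrist");w=capture("wrist");s=capture("scene");t=capture("top");cv2.imwrite("pics/w4.png",w)
S,T=camera_params("scene"),camera_params("top")
pickle.dump(P,open("w4.pkl","wb"))
red=lambda h:((h[...,0]<8)|(h[...,0]>172))&(h[...,1]>150)&(h[...,2]>60)
a=blobs(red(cv2.cvtColor(s,40)),(138,180,162,205));b=blobs(red(cv2.cvtColor(t,40)),(212,322,242,345));c=blobs(red(cv2.cvtColor(w,40)),(0,0,560,420))
print(a[:1],b[:1],c[:2]);print(tri(ray(S,*a[0][2]),ray(T,*b[0][2])) if b else 0)
cv2.imwrite("pics/w4m.png",np.hstack([cv2.resize(w,(400,300)),cv2.resize(s[160:265,130:270],(400,300))]))
E
```

```text
[453.4  68.3 275.9] [180.   -0.4  12.2]
[(110, (142, 187, 13, 13), array([148.1, 192.8]))] [] [(706, (263, 325, 31, 24), array([277.6, 336.3])), (518, (542, 39, 18, 38), array([551.8,  56.6]))]
0
```

View pics/w4m.png

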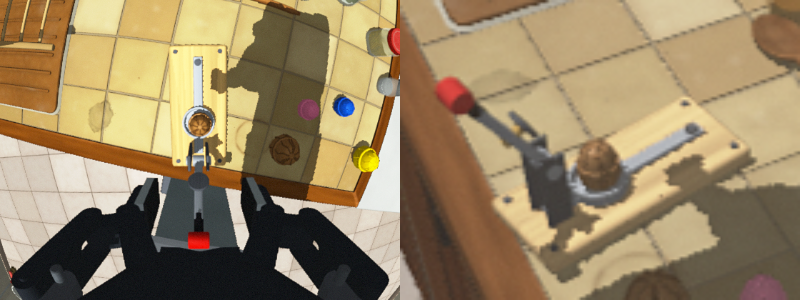

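The nut stands upright in the cup. The knob is at wrist (277.6,336) and scene (148,193). I triangulate it and tabulate the arc.

```bash
python3 - <<'E'
from h import *
import pickle
np.set_printoptions(precision=3,suppress=True)
P=pickle.load(open("w4.pkl","rb"));S,T=camera_params("scene"),camera_params("top")
k,e=tri(ray(S,148.1,192.8),ray(T,226.6,332.2),wray(P,277.6,336.3));print("knob",k,e)
d=np.array([.9774,.2113]);n=np.array([.2113,-.9774]);h=np.array([402.6,56.7,80])
v=k-h;rad=np.array([v[:2]@d,v[2]]);print("r",np.hypot(*rad),"th",np.degrees(np.arctan2(rad[1],rad[0])),"lat",v[:2]@n)
th=np.degrees(np.arctan2(rad[1],rad[0]));A=np.radians(np.r_[th,np.arange(110,-1,-10)])
pts=np.c_[np.outer(130*np.cos(A),d),130*np.sin(A)]
for a,q in zip(np.degrees(A[1:]),np.diff(pts,axis=0)/150):print(a.round(),q)
print(pts[-1]+h, pts[-3]+h)
E
```

```text
knob [338.609  45.359 193.607] [1.9, 1.2, 1.0]
r 130.8587474887708 th 119.75349589607369 lat -2.4369198711124636
110.0 [0.131 0.028 0.062]
100.0 [0.143 0.031 0.039]
90.0 [0.147 0.032 0.013]
80.0 [ 0.147  0.032 -0.013]
70.0 [ 0.143  0.031 -0.039]
60.0 [ 0.134  0.029 -0.064]
50.0 [ 0.121  0.026 -0.087]
40.0 [ 0.104  0.023 -0.107]
30.0 [ 0.085  0.018 -0.124]
20.0 [ 0.062  0.013 -0.137]
10.0 [ 0.038  0.008 -0.146]
0.0 [ 0.013  0.003 -0.15 ]
[529.662  84.169  80.   ] [521.999  82.512 124.463]
```

carry_out(
  rows=[
    {"offset": [-0.2, -0.04, 0], "roll": 0, "jaw": -0.3},
    {"offset": [-0.25, -0.05, 0], "roll": 0, "jaw": -0.3},
    {"offset": [-0.2, -0.04, 0], "roll": 0, "jaw": -0.3},
    {"offset": [-0.11, -0.02, -0.1], "roll": 0, "jaw": -0.3},
    {"offset": [0, 0, -0.15], "roll": 0, "jaw": -0.3},
    {"offset": [0, 0, 0], "roll": 0, "jaw": -0.3},
  ],
)

```text
time: 9.05
tool_pos: [336.0, 45.3, 232.5]
orientation: [-180.0, 0.2, 12.2]
ft_force: [0.0, 0.4, 0.1]
finger_gap: 55.8
gripper_force: 0.0
```

carry_out(
  rows=[
    {"offset": [0.015, 0, -0.15], "roll": 0, "jaw": -0.3},
    {"offset": [0, 0, -0.15], "roll": 0, "jaw": -0.1},
    {"offset": [0, 0, -0.07], "roll": 0, "jaw": 0.1},
    {"offset": [0, 0, 0], "roll": 0, "jaw": 0.2},
    {"offset": [0, 0, 0], "roll": 0, "jaw": 0.3},
    {"offset": [0, 0, 0], "roll": 0, "jaw": 0.6},
    {"offset": [0, 0, 0], "roll": 0, "jaw": 0.6},
    {"offset": [0, 0, 0], "roll": 0, "jaw": 0.6},
  ],
  squeeze=30,
)

```text
time: 10.05
tool_pos: [340.2, 45.5, 179.6]
orientation: [180.0, -0.1, 12.2]
ft_force: [-2.2, -0.1, 6.5]
finger_gap: 25.9
gripper_force: 31.2
```

carry_out(
  rows=[
    {"offset": [0.06, 0.013, 0.033], "roll": 0, "jaw": 0.6},
    {"offset": [0.071, 0.015, 0.029], "roll": 0, "jaw": 0.6},
    {"offset": [0.143, 0.031, 0.039], "roll": 0, "jaw": 0.6},
    {"offset": [0.147, 0.032, 0.013], "roll": 0, "jaw": 0.6},
    {"offset": [0.147, 0.032, -0.013], "roll": 0, "jaw": 0.6},
    {"offset": [0.143, 0.031, -0.039], "roll": 0, "jaw": 0.6},
    {"offset": [0.134, 0.029, -0.064], "roll": 0, "jaw": 0.6},
    {"offset": [0, 0, 0], "roll": 0, "jaw": 0.6},
  ],
)

```text
time: 11.05
tool_pos: [468.9, 74.5, 178.6]
orientation: [-179.9, -0.1, 12.2]
ft_force: [0.9, 9.9, 3.8]
finger_gap: 25.5
gripper_force: 31.6
```

carry_out(
  rows=[
    {"offset": [0, 0.015, 0], "roll": 0.04, "jaw": 0.6},
    {"offset": [0.121, 0.029, -0.087], "roll": 0, "jaw": 0.6},
    {"offset": [0.104, 0.025, -0.107], "roll": 0, "jaw": 0.6},
    {"offset": [0.085, 0.02, -0.124], "roll": 0, "jaw": 0.6},
    {"offset": [0.062, 0.015, -0.137], "roll": 0, "jaw": 0.6},
    {"offset": [0, 0, 0], "roll": 0, "jaw": 0.6},
  ],
)

```text
time: 11.8
tool_pos: [525.8, 87.8, 110.4]
orientation: [179.8, -0.2, 13.3]
ft_force: [11.5, -8.0, 3.0]
finger_gap: 25.3
gripper_force: 40.5
```

carry_out(
  rows=[
    {"offset": [0.015, -0.01, 0], "roll": 0, "jaw": 0.6},
    {"offset": [0, 0, 0], "roll": 0, "jaw": 0.6},
  ],
)

```text
time: 12.05
tool_pos: [525.7, 87.6, 110.5]
orientation: [-180.0, -0.1, 13.4]
ft_force: [3.7, 3.7, -0.2]
finger_gap: 25.4
gripper_force: 40.2
```

carry_out(
  rows=[
    {"offset": [0.011, 0.002, -0.04], "roll": 0, "jaw": 0.6},
    {"offset": [0.01, 0.001, -0.04], "roll": 0, "jaw": 0.6},
    {"offset": [0.009, 0.001, -0.04], "roll": 0, "jaw": 0.6},
    {"offset": [0.006, 0.001, -0.02], "roll": 0, "jaw": 0.6},
    {"offset": [0, 0, 0], "roll": 0, "jaw": 0.6},
  ],
)

```text
time: 12.68
tool_pos: [531.7, 88.9, 89.8]
orientation: [-179.9, -0.2, 13.4]
ft_force: [5.5, 8.1, 3.2]
finger_gap: 25.5
gripper_force: 43.9
```

carry_out(
  rows=[
    {"offset": [0.007, 0.01, -0.015], "roll": 0, "jaw": 0.6},
    {"offset": [0.002, 0, -0.015], "roll": 0, "jaw": 0.6},
    {"offset": [0, 0, 0], "roll": 0, "jaw": 0.6},
  ],
)

```text
time: 13.05
tool_pos: [532.7, 89.3, 85.0]
orientation: [180.0, -0.1, 13.4]
ft_force: [6.8, -0.2, 3.2]
finger_gap: 25.9
gripper_force: 44.5
```

carry_out(
  rows=[
    {"offset": [0.002, 0, -0.015], "roll": 0, "jaw": 0.6},
    {"offset": [0, 0, 0], "roll": 0, "jaw": 0.6},
  ],
)

```text
time: 13.3
tool_pos: [533.1, 89.3, 82.8]
orientation: [180.0, -0.1, 13.4]
ft_force: [7.6, 0.4, 2.7]
finger_gap: 25.5
gripper_force: 44.9
```

carry_out(
  rows=[
    {"offset": [0.002, 0, -0.015], "roll": 0, "jaw": 0.6},
    {"offset": [0, 0, 0], "roll": 0, "jaw": 0.6},
  ],
)

```text
time: 13.55
tool_pos: [533.3, 89.4, 80.6]
orientation: [180.0, -0.1, 13.4]
ft_force: [6.9, 0.5, 3.2]
finger_gap: 25.2
gripper_force: 45.3
```

carry_out(
  rows=[
    {"offset": [0.005, 0, -0.015], "roll": 0, "jaw": 0.6},
    {"offset": [0, 0, 0], "roll": 0, "jaw": 0.6},
  ],
)

```text
time: 13.8
tool_pos: [533.7, 89.5, 78.1]
orientation: [180.0, -0.1, 13.4]
ft_force: [7.8, 2.3, 1.8]
finger_gap: 25.8
gripper_force: 45.6
```

carry_out(
  rows=[
    {"offset": [0.002, 0, -0.013], "roll": 0, "jaw": 0.6},
    {"offset": [0, 0, 0], "roll": 0, "jaw": 0.6},
  ],
)

```text
time: 14.05
tool_pos: [533.9, 89.5, 76.1]
orientation: [180.0, -0.1, 13.4]
ft_force: [6.3, 2.8, 1.8]
finger_gap: 25.3
gripper_force: 45.8
```

carry_out(
  rows=[
    {"offset": [0.001, 0, -0.013], "roll": 0, "jaw": 0.6},
    {"offset": [0, 0, 0], "roll": 0, "jaw": 0.6},
  ],
)

```text
time: 14.3
tool_pos: [534.2, 89.6, 74.2]
orientation: [-180.0, -0.1, 13.4]
ft_force: [8.2, 3.1, 2.4]
finger_gap: 25.1
gripper_force: 46.1
```

carry_out(
  rows=[
    {"offset": [0.007, 0.003, -0.013], "roll": 0, "jaw": 0.6},
    {"offset": [0, 0, 0], "roll": 0, "jaw": 0.6},
  ],
)

```text
time: 14.55
tool_pos: [534.4, 89.7, 71.9]
orientation: [180.0, 0.0, 13.4]
ft_force: [3.6, -0.2, 2.0]
finger_gap: 25.5
gripper_force: 46.2
```

carry_out(
  rows=[
    {"offset": [0.001, 0, -0.01], "roll": 0, "jaw": 0.6},
    {"offset": [0, 0, 0], "roll": 0, "jaw": 0.6},
  ],
)

```text
time: 14.8
tool_pos: [534.5, 89.7, 70.6]
orientation: [180.0, -0.0, 13.4]
ft_force: [3.2, -0.3, 5.5]
finger_gap: 25.1
gripper_force: 46.7
```

carry_out(
  rows=[
    {"offset": [0, 0, -0.01], "roll": 0, "jaw": 0.6},
    {"offset": [0, 0, 0], "roll": 0, "jaw": 0.6},
  ],
)

```text
time: 15.05
tool_pos: [534.6, 89.7, 69.4]
orientation: [180.0, -0.0, 13.4]
ft_force: [2.4, -0.5, 7.9]
finger_gap: 25.2
gripper_force: 47.1
```

carry_out(
  rows=[
    {"offset": [0, 0, -0.01], "roll": 0, "jaw": 0.6},
    {"offset": [0, 0, 0], "roll": 0, "jaw": 0.6},
  ],
)

```text
time: 15.3
tool_pos: [534.8, 89.7, 68.1]
orientation: [180.0, -0.1, 13.3]
ft_force: [2.7, 0.1, 9.7]
finger_gap: 25.3
gripper_force: 47.4
```

carry_out(
  rows=[
    {"offset": [0, 0, -0.01], "roll": 0, "jaw": 0.6},
    {"offset": [0, 0, 0], "roll": 0, "jaw": 0.6},
  ],
)

```text
time: 15.55
tool_pos: [534.8, 89.8, 66.6]
orientation: [180.0, -0.1, 13.4]
ft_force: [2.8, -0.0, 10.5]
finger_gap: 25.1
gripper_force: 47.6
```

carry_out(
  rows=[
    {"offset": [0, 0, -0.01], "roll": 0, "jaw": 0.6},
    {"offset": [0, 0, 0], "roll": 0, "jaw": 0.6},
  ],
)

```text
time: 15.8
tool_pos: [534.9, 89.8, 65.2]
orientation: [180.0, -0.1, 13.4]
ft_force: [2.0, -0.4, 10.1]
finger_gap: 25.7
gripper_force: 47.7
```

carry_out(
  rows=[
    {"offset": [0, 0, -0.01], "roll": 0, "jaw": 0.6},
    {"offset": [0, 0, 0], "roll": 0, "jaw": 0.6},
  ],
)

```text
time: 16.05
tool_pos: [535.0, 89.8, 63.7]
orientation: [180.0, -0.1, 13.4]
ft_force: [3.2, -0.1, 10.8]
finger_gap: 25.4
gripper_force: 47.8
```

carry_out(
  rows=[
    {"offset": [0, 0, -0.007], "roll": 0, "jaw": 0.6},
    {"offset": [0, 0, 0], "roll": 0, "jaw": 0.6},
  ],
)

```text
time: 16.3
tool_pos: [535.0, 89.8, 62.7]
orientation: [180.0, -0.1, 13.4]
ft_force: [3.1, 0.6, 11.2]
finger_gap: 25.5
gripper_force: 47.8
```

carry_out(
  rows=[
    {"offset": [0, 0, -0.007], "roll": 0, "jaw": 0.6},
    {"offset": [0, 0, 0], "roll": 0, "jaw": 0.6},
  ],
)

```text
time: 16.55
tool_pos: [535.1, 89.9, 61.6]
orientation: [180.0, -0.1, 13.4]
ft_force: [3.3, 0.3, 9.7]
finger_gap: 25.3
gripper_force: 47.8
```

carry_out(
  rows=[
    {"offset": [0, 0, -0.007], "roll": 0, "jaw": 0.6},
    {"offset": [0, 0, 0], "roll": 0, "jaw": 0.6},
  ],
)

```text
time: 16.8
tool_pos: [535.1, 89.8, 60.4]
orientation: [180.0, -0.1, 13.4]
ft_force: [4.3, 0.7, 7.1]
finger_gap: 25.2
gripper_force: 47.6
```

carry_out(
  rows=[
    {"offset": [0, 0, -0.007], "roll": 0, "jaw": 0.6},
    {"offset": [0, 0, 0], "roll": 0, "jaw": 0.6},
  ],
)

```text
time: 17.05
tool_pos: [535.1, 89.8, 59.2]
orientation: [180.0, -0.1, 13.4]
ft_force: [7.3, 0.5, 4.2]
finger_gap: 25.4
gripper_force: 47.4
```

carry_out(
  rows=[
    {"offset": [0, 0, -0.006], "roll": 0, "jaw": 0.6},
    {"offset": [0, 0, 0], "roll": 0, "jaw": 0.6},
  ],
)

```text
time: 17.3
tool_pos: [535.1, 89.8, 58.2]
orientation: [180.0, -0.1, 13.4]
ft_force: [6.7, 1.1, 2.1]
finger_gap: 25.7
gripper_force: 47.3
```

carry_out(
  rows=[
    {"offset": [0, 0, -0.007], "roll": 0, "jaw": 0.6},
    {"offset": [0, 0, 0], "roll": 0, "jaw": 0.6},
  ],
)

```text
time: 17.55
tool_pos: [535.0, 89.8, 57.1]
orientation: [180.0, -0.1, 13.4]
ft_force: [6.9, 1.5, 2.2]
finger_gap: 25.3
gripper_force: 47.4
```

```bash
python3 - <<'E'
from h import *
import time
print(np.mean([state()["ft_force"] for _ in range(1)],0).round(1))
w=capture("wrist");s=capture("scene");cv2.imwrite("pics/w5.png",w)
cv2.imwrite("pics/w5m.png",np.hstack([cv2.resize(w,(400,300)),cv2.resize(s[160:265,130:270],(400,300))]))
E
```

```text
[6.9 1.5 2.2]
```

View pics/w5m.png

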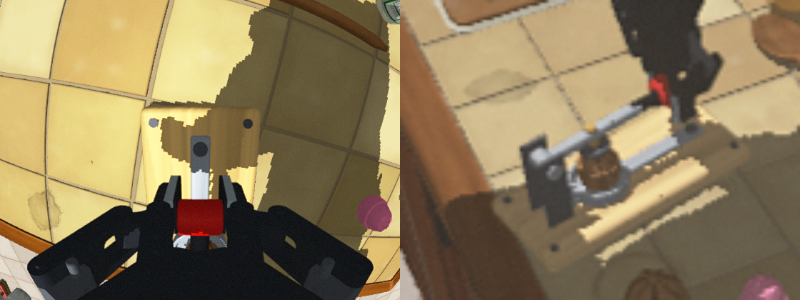

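The force is back at its hinge baseline of about 2 N, with the jaw on the nut and about 14 mm of knob travel since contact. The shell has given, so I raise the handle.

carry_out(
  rows=[
    {"offset": [0.003, 0, 0.071], "roll": 0, "jaw": 0.6},
    {"offset": [-0.003, 0, 0.071], "roll": 0, "jaw": 0.6},
    {"offset": [-0.011, -0.003, 0.071], "roll": 0, "jaw": 0.6},
    {"offset": [-0.039, -0.009, 0.148], "roll": 0, "jaw": 0.6},
    {"offset": [-0.063, -0.014, 0.139], "roll": 0, "jaw": 0.6},
    {"offset": [-0.086, -0.02, 0.125], "roll": 0, "jaw": 0.6},
    {"offset": [0, 0, 0], "roll": 0, "jaw": 0.6},
  ],
)

```text
time: 18.52
tool_pos: [502.3, 82.4, 151.3]
orientation: [-180.0, 0.2, 13.4]
ft_force: [-6.2, -1.5, -6.5]
finger_gap: 25.3
gripper_force: 33.5
```

carry_out(
  rows=[
    {"offset": [-0.113, -0.026, 0.1], "roll": 0, "jaw": 0.6},
    {"offset": [-0.122, -0.028, 0.088], "roll": 0, "jaw": 0.6},
    {"offset": [-0.135, -0.031, 0.065], "roll": 0, "jaw": 0.6},
    {"offset": [-0.144, -0.033, 0.04], "roll": 0, "jaw": 0.6},
    {"offset": [0, 0, 0], "roll": 0, "jaw": 0.6},
  ],
)

```text
time: 19.15
tool_pos: [426.7, 65.1, 195.5]
orientation: [-180.0, -0.1, 13.4]
ft_force: [-1.8, 1.2, 1.2]
finger_gap: 25.4
gripper_force: 33.7
```

carry_out(
  rows=[
    {"offset": [-0.148, -0.034, 0.013], "roll": 0, "jaw": 0.6},
    {"offset": [-0.148, -0.034, -0.013], "roll": 0, "jaw": 0.6},
    {"offset": [-0.1, -0.023, -0.02], "roll": 0, "jaw": 0.6},
    {"offset": [0, 0, 0], "roll": 0, "jaw": 0.6},
    {"offset": [0, 0, 0], "roll": 0, "jaw": 0.6},
  ],
)

```text
time: 19.77
tool_pos: [368.4, 51.8, 192.2]
orientation: [-180.0, -0.0, 13.4]
ft_force: [-5.7, 4.0, 12.5]
finger_gap: 25.3
gripper_force: 36.3
```

carry_out(
  rows=[
    {"offset": [0, 0, 0.013], "roll": 0, "jaw": 0.5},
    {"offset": [0, 0, 0], "roll": 0, "jaw": 0.2},
    {"offset": [0, 0, 0], "roll": 0, "jaw": 0},
    {"offset": [0, 0, 0], "roll": 0, "jaw": -0.3},
    {"offset": [0, 0, 0], "roll": 0, "jaw": -0.3},
    {"offset": [0, 0, 0.15], "roll": 0, "jaw": -0.3},
    {"offset": [0, 0, 0.3], "roll": 0, "jaw": -0.3},
    {"offset": [0, 0.1, 0.3], "roll": 0, "jaw": -0.3},
    {"offset": [0, 0.3, 0.2], "roll": 0, "jaw": -0.3},
    {"offset": [0, 0.3, 0], "roll": 0, "jaw": -0.3},
  ],
)

```text
time: 21.02
tool_pos: [379.3, 119.5, 338.0]
orientation: [-178.1, -0.2, 16.0]
ft_force: [0.3, 0.3, -0.3]
finger_gap: 55.5
gripper_force: 0.0
```

carry_out(
  rows=[
    {"offset": [0, 0.3, 0], "roll": 0, "jaw": -0.3},
    {"offset": [-0.1, 0.3, 0], "roll": 0, "jaw": -0.3},
    {"offset": [-0.1, 0.3, 0], "roll": 0, "jaw": -0.3},
    {"offset": [-0.1, 0.3, 0], "roll": 0, "jaw": -0.3},
    {"offset": [0, 0, 0], "roll": 0, "jaw": -0.3},
    {"offset": [0, 0, 0], "roll": 0, "jaw": -0.3},
  ],
)

```text
time: 21.78
tool_pos: [370.0, 198.2, 336.3]
orientation: [-173.0, 0.1, 23.0]
ft_force: [-1.2, -0.0, -0.5]
finger_gap: 55.6
gripper_force: 0.0
```

```bash
python3 - <<'E'
from h import *
print(state()["tool_pos"],state()["time"])
np.set_printoptions(precision=1,suppress=True)
s=capture("scene");t=capture("top");S,T=camera_params("scene"),camera_params("top")
red=lambda h:((h[...,0]<8)|(h[...,0]>172))&(h[...,1]>150)&(h[...,2]>60)
a=blobs(red(cv2.cvtColor(s,40)),(138,160,200,215));b=blobs(red(cv2.cvtColor(t,40)),(205,290,245,345))
print(a[:1],b[:1]);
if a and b:print(tri(ray(S,*a[0][2]),ray(T,*b[0][2])))
s0=cv2.imread("pics/s0.png");d=cv2.absdiff(s,s0).max(2)>60
print([x[:2] for x in blobs(d,(130,110,450,350),25)])
cv2.imwrite("pics/end.png",np.hstack([cv2.resize(s[110:350,130:450],(400,300)),cv2.resize(s[160:265,130:270],(400,300))]))
E
```

```text
[370.02613271 198.18439537 336.32857305] 21.775
[(102, (152, 179, 13, 12), array([158. , 184.3]))] [(151, (217, 313, 15, 14), array([223.7, 319.6]))]
(array([364.5,  51.4, 203.9]), [1.1, 1.1])
[(5031, (173, 201, 122, 117)), (1039, (130, 167, 48, 86)), (546, (185, 204, 47, 24)), (237, (240, 290, 21, 20)), (177, (152, 178, 20, 28)), (34, (173, 196, 9, 10))]
```

View pics/end.png

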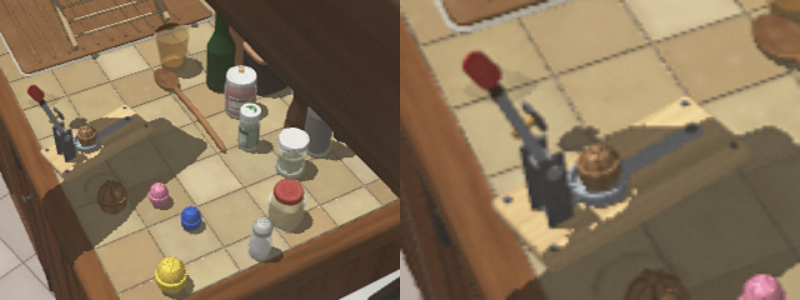

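The nut stands in the cup and looks shorter than before. The handle is up at about 108°, and the other things are in place with the arm clear of them. Handing in.

```bash
python3 -c "
from station import *
print(hand_in())"
```

```text
the job is handed in; nothing more can be done
None
```

The walnut is cracked and still standing in the cup, the handle is back up at about 108°, nothing else looks disturbed, and the job is handed in; the crack is judged from the force drop and the last picture, and no verdict came back.

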